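# Discard a culture plate through the lever-lid hopper

### The arm

A 6-joint arm with a two-finger parallel gripper is mounted at the origin on a cart in front of the work surface, level with it; the furniture and walls round the work are solid. World frame = base frame: x ahead of the robot, y to its left, z up, the work surface at z = 0. Lengths are in m, angles in rad, forces in N, time in s.
With the tool pointing down it reaches from about 0.225 to 0.725 m from the base axis. Payload 3.1 kg.
Tool frame: the origin (TCP) lies between the finger pads; the fingertips stand 25 mm ahead of it and the grasp point (between the pads) lies 6 mm ahead of it; z points along the fingers, y is the line along which they close (so a half turn about z gives the same grasp; the last joint's range is limited). The gripper opens to 85 mm and grips with 20 to 120 N. Pads are 22 mm wide; open, the fingers measure 114 mm over their backs; the gripper's body (76 mm by 85 mm) begins 54 mm behind the grasp point. The pads swing forward as they close: fully open they stand 13 mm farther back than shut.
Start: joints at [-1.476, 0.048, 0.099, 1.622, 0, 1.443], TCP at [0.116, -0.512, 0.256] pointing down, gripper open.
Joint ranges: [-2.91, 2.91], [-0.99, 1.94], [-1.21, 1.42], [-2.12, 2.29], [-1.49, 1.47], [-3.14, 3.14]. Speed limits (rad/s): [2.79, 2.79, 3.14, 3.14, 3.14, 3.14].

### API

Orientations are given as a rotation vector (axis times angle).
In Python, from station import bot gives the robot as it stands. Calls block until the motion is done:
- bot.reach(position, orientation): joint-space move of the TCP to a pose.
- bot.move_straight(position, rotation=None, vel=0.15, f_stop=None): straight line of the TCP; rotation=None keeps the orientation; vel is the mean speed in m/s. With f_stop (N) it stops when the force on the tool has changed by that much, and returns True; else False.
- bot.goto_joints(angles): joint-space move.
- bot.ungrasp() and bot.close(effort=None): open the fingers fully, or close them until they stop; effort is the grip in N (None keeps the last).
- bot.sleep(seconds).
- bot.inverse_kinematics(position, orientation): joint angles nearest the present ones, or None.
- bot.read_camera(name): name is "scene" or "top" or "wrist"; returns (picture, depth): 400x640x3 uint8, blue, green, red; 400x640 float32, m along the optical axis (not along the pixel's ray), 0 where there is no reading.
- bot.camera_info(name): a dict with "fov_y" (degrees; the focal length in pixels is half the picture's height over the tangent of half this angle, whatever the lens; pixels are square), "cx", "cy" (the principal point, pixels), "R" (3x3) and "t" (3): a world point X has camera coordinates R X + t. Camera axes: x right, y down, z forward; pixel columns grow to the right and rows downward; lengths in m; the calibration is good to about 2 mm. The wrist camera is an equidistant fisheye: a pixel r from the principal point sees the ray r / f radians off the axis. A picture is of the moment at which its call begins: read the wrist's pose just before it. camera_info takes no time and is no camera call; for the wrist camera it gives the pose at the moment of the call.
A pose or a line that the arm cannot do raises bot.PlanningError and nothing moves.
- bot.finish_job(): hands the job in; it is judged then, once.
Trained networks look in the newest picture that a camera, given by its name, has taken for a name from the list of things; names that differ only in an ending like _2 or _b are one class to them, and where a whole thing is asked for, a point or a joint stands for the part that bears it (a point fixed in the world has none). Each returns a list of dicts, best first, with "p" (0 to 1); they miss things now and then, are a little off and sometimes report something else, mostly with a low value. They report only what shows in the picture. A call takes as long as a camera call.
- bot.spot_in(camera, thing): "box" ([left, top, right, bottom] in pixels, round what is visible of it).
Readings, each from a call of its own:
- bot.read_clock(): time.
- bot.read_joint_positions(): joint angles.
- bot.read_qd(): joint speeds.
- bot.read_joint_torque(): joint torques, N m.
- bot.read_eef_pos(): TCP position.
- bot.read_orientation(): TCP orientation.
- bot.read_contact_force(): force on the tool from outside, world axes, zero at the start.
- bot.read_wrist_torque(): the same for the moment, N m.
- bot.read_gripper_width(): finger opening in m.
- bot.read_grip_force(): force on a finger pad.
Only numpy, scipy, OpenCV 4.12 (cv2) and the standard library are available. Lean on these libraries where they do the work, as an engineer would, in place of code of your own. Each camera call takes 0.05 s, during which the arm holds its last target. There are 200 camera calls.

### The job

A used red culture plate is waiting on the chute of the steel discard hopper. With the fingertips, press the hopper's red hand lever all the way down to its stop, without forcing it, and keep it down until the plate has slid into the bin, then ease the lever back up slowly so that the yellow lid shuts without slamming, and take the hand away. The plate and lid are contaminated: work only the lever, never touch, lift or carry the plate or the lid, and leave everything else on the bench where it is.

Things in the scene. Friction and masses are not known exactly. Their poses are not given: they have to be found in the camera images.
- hopper: Fixed steel discard bin with yellow lid, 130 (x) x 140 (y) x 175 mm high. Origin: centre of its underside, on the bench; z up, +x toward the chute (104 mm wide, slopes 32 degrees down into the bin over the +x wall, its high end 220 mm up); lever and connecting rod on its +y face. The lid is hinged over the -x wall; its top is 188 mm up when shut, its free edge about 290 mm up when open.
- lever (a joint): Angle of the hand lever in rad: 0 at rest (pad up), 0.50 fully down on its stop. Sprung back up: about 5 to 10 N straight down at the pad all the way. Its pivot, level along the hopper's y, is 18 mm along +x from the hopper's origin and 80 mm above the bench; the pad is 90 mm from it toward +x.
- lid (a joint): Angle of the yellow lid in rad: 0 shut, about 0.85 with the lever fully down. A rod joins lid and lever, so they always move together (the lid turns about 1.7 times as far as the lever). If the lever is let go the lid slams; if the pad is let up at about 25 mm/s the lid shuts softly.
- lever_pad (a point): Centre of the top face of the red ribbed lever pad (28 mm along hopper x by 24 mm along hopper y, 9 mm thick, on a short stem at the lever's end); moves with the lever. At rest it is 104 mm from the hopper's origin along +x, 165 mm along +y and 107 mm above the bench; fully down it is 63 mm above the bench. The space above it is free; the chute's side is 110 mm away, the bin 95 mm.
- plate_mid (a point): Centre of the used culture plate (red, clear rim, 90 mm wide, 15 mm thick, about 30 g) that waits on the chute, resting against the free edge of the shut lid. Once the lid is up it slides by itself into the bin within about 1 s; there its centre is less than 120 mm above the bench.
- desk_lamp: Fixed cream desk lamp, always in the same place, not to be struck. Origin: on the bench near the middle of its outline. Its round foot (135 mm wide) is centred 35 mm nearer the robot and 195 mm to the right; its thin arms rise from there to an elbow about 350 mm up, 25 mm to the left of the origin, then fall to the left; all within 65 mm of x = 0.52 m except the shade behind. Pass the hand in front of it.
- jar_mid (a point): White specimen jar with red screw lid, 64 mm wide, 75 mm high, loose on the bench; point at its centre. Leave alone.
- vial_mid (a point): Small glass vial with white cap, 30 mm wide, 70 mm high, loose on the bench; point at its centre. Leave alone.
- timer_mid (a point): White bench timer with two small buttons, 45x70x29 mm, loose on the bench; point at its centre. Leave alone.
- good_plate_mid (a point): Amber culture plate lying flat on the bench, one to keep, 90 mm wide, 15 mm high, loose on the bench; point at its centre. Leave alone.
- stain_mid (a point): Grey dropper-topped bottle, 55 mm wide, 126 mm high, loose on the bench; point at its centre. Leave alone.
- tube_rack_mid (a point): Small rack of capped culture tubes, 52x124x120 mm, loose on the bench; point at its centre. Leave alone.
- buffer_mid (a point): White bottle with a blue band, 66 mm wide, 147 mm high, loose on the bench; point at its centre. Leave alone.
- plate: The same used plate; origin at the centre of its underside, z along its axis.

How it is judged:
On the way:
1. the lever is held down, the lid wide open, with the plate inside the bin (value of joint lever above 0.45 rad and x of plate_mid in the frame of hopper between -0.062 and 0.06 m and y of plate_mid in the frame of hopper between -0.066 and 0.066 m and z of plate_mid in the frame of hopper between 0.01 and 0.13 m), for 0.3 s.
At the end, for the whole second after the job is handed in: The used plate lies at rest inside the bin (its centre within the walls and below 130 mm above the hopper's underside) and the lid is shut (within 0.04 rad) (value of joint lid below 0.04 rad and linear speed of plate below 0.03 m/s and x of plate_mid in the frame of hopper between -0.062 and 0.06 m and y of plate_mid in the frame of hopper between -0.066 and 0.066 m and z of plate_mid in the frame of hopper between 0.01 and 0.13 m); the robot touches nothing.
It fails at once if the lid slams: in its last 0.12 rad it falls shut faster than 2 rad/s (about 100 mm/s at the lever pad) (value of joint lid below 0.12 rad and velocity of joint lid below -2 rad/s).
It fails at once if the lever is forced: the fingers press on it with over 40 N (contact force between the fingers and lever above 40 N).
It fails at once if the robot touches the lid or the used plate (contact force between any of the fingers, the arm and lid above 0.5 N or contact force between any of the fingers, the arm and plate above 0.5 N).
It fails at once if the used plate is lifted off the chute (height (world z) of plate_mid above 0.245 m).
It fails at once if something else on the bench is moved more than 25 mm, lifted or knocked over (distance of any of jar_mid, vial_mid, timer_mid, good_plate_mid, stain_mid, tube_rack_mid, buffer_mid from where it was at the start of the episode above 0.025 m).
It also fails if it takes over 54 s, if anything falls off the work surface, if the arm or the gripper's body presses on something with over 40 N, if the wrist force passes 120 N, or if a joint passes its speed limit or range.

## Working session

There is one attempt and no reset: what is moved stays moved. The work goes in short steps, each a Python script; the robot and the scene stay as the last script left them, time stands still between calls to the robot, and variables do not carry over. Pictures are saved under pics/ and viewed, at most 10 in all, crops included, and the job is handed in when it is done.

```bash
mkdir -p pics
cat > h.py <<'E'
import numpy as np, cv2
from station import bot
def px2w(cam,u,v,d):
    c=bot.camera_info(cam); f=200/np.tan(np.radians(c["fov_y"])/2)
    p=np.array([(u-c["cx"])/f*d,(v-c["cy"])/f*d,d]); return np.array(c["R"]).T@(p-np.array(c["t"]))
def cloud(cam,D):
    c=bot.camera_info(cam); f=200/np.tan(np.radians(c["fov_y"])/2)
    v,u=np.mgrid[:400,:640]; P=np.stack([(u-c["cx"])/f*D,(v-c["cy"])/f*D,D],-1)
    return (P-np.array(c["t"]))@np.array(c["R"])
E
python3 - <<'E'
from h import *
for n in("scene","top"):
    I,D=bot.read_camera(n); cv2.imwrite(f"pics/{n}1.png",I); np.savez(f"{n}.npz",I=I,D=D)
    P=cloud(n,D)
    for t in("hopper","lever_pad","plate_mid","lever","lid","desk_lamp","jar_mid","stain_mid","buffer_mid","tube_rack_mid","vial_mid","timer_mid","good_plate_mid"):
        for r in bot.spot_in(n,t)[:1]:
            b=np.array(r["box"]); u,v=((b[:2]+b[2:])/2).astype(int)
            print(n,t,round(r["p"],2),b.round(),P[v,u].round(3))
print(bot.read_clock())
E
```

```text
scene hopper 0.83 [335. 143. 399. 214.] [ 0.54  -0.343  0.108]
scene plate_mid 0.75 [269. 218. 290. 236.] [ 0.641 -0.045  0.005]
scene lid 0.75 [357. 141. 395. 174.] [ 0.528 -0.363  0.185]
scene jar_mid 0.71 [292. 255. 318. 291.] [0.394 0.081 0.07 ]
scene stain_mid 0.71 [279. 180. 295. 213.] [0.48  0.062 0.258]
scene buffer_mid 0.62 [354. 142. 395. 174.] [ 0.531 -0.356  0.182]
scene tube_rack_mid 0.64 [183. 286. 220. 365.] [0.399 0.377 0.117]
scene vial_mid 0.79 [338. 251. 348. 274.] [ 0.364 -0.032  0.055]
scene timer_mid 0.98 [238. 302. 268. 334.] [0.402 0.246 0.026]
scene good_plate_mid 0.83 [268. 216. 293. 236.] [ 0.639 -0.047  0.009]
top hopper 0.64 [343. 185. 443. 284.] [ 0.496 -0.354  0.187]
top lever_pad 0.64 [346. 259. 408. 281.] [ 0.442 -0.35  -0.003]
top plate_mid 0.95 [368. 198. 392. 229.] [ 0.539 -0.29   0.195]
top lever 0.62 [346. 260. 406. 281.] [ 0.44  -0.347 -0.003]
top lid 0.75 [379. 202. 440. 266.] [ 0.519 -0.397  0.188]
top desk_lamp 0.68 [180. 158. 221. 188.] [0.437 0.338 0.101]
top jar_mid 0.88 [257. 208. 281. 230.] [0.408 0.044 0.069]
top stain_mid 0.85 [348. 166. 364. 190.] [ 0.685 -0.144  0.086]
top buffer_mid 0.59 [250. 123. 273. 152.] [0.675 0.236 0.091]
top tube_rack_mid 0.65 [179. 161. 221. 188.] [0.438 0.341 0.09 ]
top vial_mid 0.51 [286. 237. 292. 246.] [ 0.369 -0.052  0.067]
top timer_mid 0.6 [247. 125. 276. 152.] [0.676 0.237 0.083]
top good_plate_mid 0.62 [312. 177. 338. 198.] [ 0.64  -0.045  0.005]
1.4
```

View pics/scene1.png

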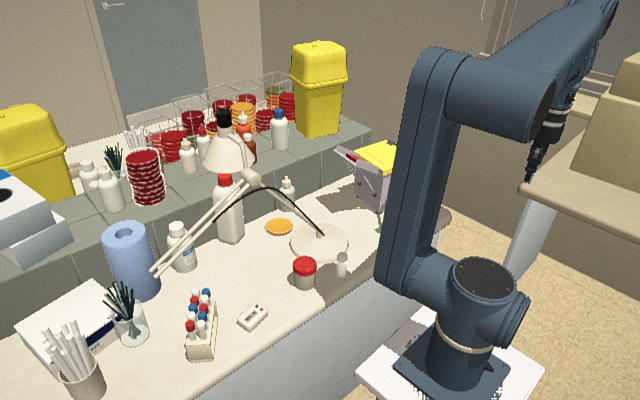

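View pics/top1.png

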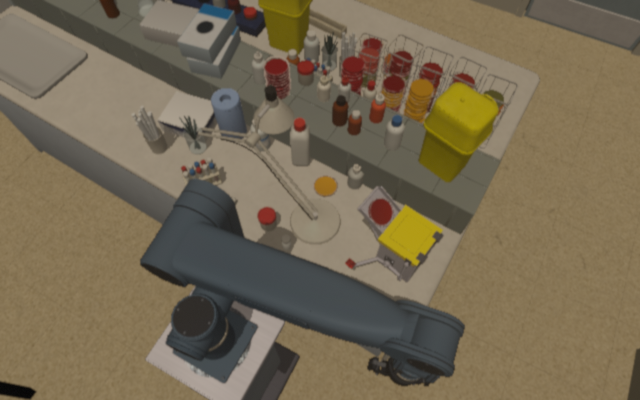

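The scene view shows the hopper with its yellow lid at about (375,155), partly behind the arm. The top view shows the lid at (410,235), the used plate at (380,212), the red lever pad at (351,264) and the lamp foot at (316,220). Next I'll get the pad position and hopper yaw from depth.

Run:
```python
from h import *
z=np.load("top.npz"); I=z["I"];D=z["D"];P=cloud("top",D)
H=cv2.cvtColor(I,cv2.COLOR_BGR2HSV)
red=((H[...,0]<8)|(H[...,0]>172))&(H[...,1]>130)&(H[...,2]>60)
m=np.zeros_like(red); m[255:275,340:362]=1
vv,uu=np.nonzero(red&m); q=P[red&m]; print("pad",len(q),uu.mean(),vv.mean(),q.round(3).tolist()[::3])
c=bot.camera_info("top"); f=200/np.tan(np.radians(c["fov_y"])/2); C=-np.array(c["R"]).T@c["t"]
r=px2w("top",uu.mean(),vv.mean(),1.)-C; print("cam",C.round(3),"pad ray@.107",(C+r*(.107-C[2])/r[2]).round(4))
yel=(abs(H[...,0].astype(int)-28)<6)&(H[...,1]>150); m[:]=0; m[195:275,370:448]=1
q=P[yel&m]; q=q[abs(q[:,2]-.187)<.012]; rect=cv2.minAreaRect(q[:,:2].astype(np.float32)*1000); print("lid",len(q),rect,np.median(q[:,2]))
print(cv2.boxPoints(rect))
m[:]=0; m[195:232,362:396]=1; q=P[red&m]; vv,uu=np.nonzero(red&m); print("plate",np.median(q,0).round(3),uu.mean(),vv.mean())
cv2.imwrite("pics/crop1.png",cv2.resize(I[175:295,320:460],None,fx=5,fy=5,interpolation=cv2.INTER_CUBIC))
```

```text
pad 48 349.9583333333333 263.1458333333333 [[0.391, -0.262, 0.109], [0.389, -0.266, 0.108], [0.385, -0.261, 0.104], [0.388, -0.27, 0.107], [0.379, -0.261, 0.109], [0.383, -0.269, 0.109], [0.389, -0.277, 0.106], [0.377, -0.265, 0.11], [0.382, -0.273, 0.109], [0.388, -0.281, 0.104], [0.378, -0.269, 0.104], [0.381, -0.277, 0.107], [0.373, -0.271, 0.108], [0.379, -0.279, 0.106], [0.37, -0.275, 0.113], [0.37, -0.276, 0.104]]
cam [-0.111 -0.413  1.439] pad ray@.107 [ 0.3805 -0.2704  0.107 ]
lid 1970 ((523.1195678710938, -400.3701171875), (140.8048858642578, 154.36341857910156), 78.4630126953125) 0.1832245106526113
[[ 433.41672 -453.91376]
 [ 584.6614  -484.7865 ]
 [ 612.8224  -346.82648]
 [ 461.57776 -315.95374]]
plate [ 0.545 -0.29   0.197] 380.6491646778043 211.25775656324583
```

View pics/crop1.png

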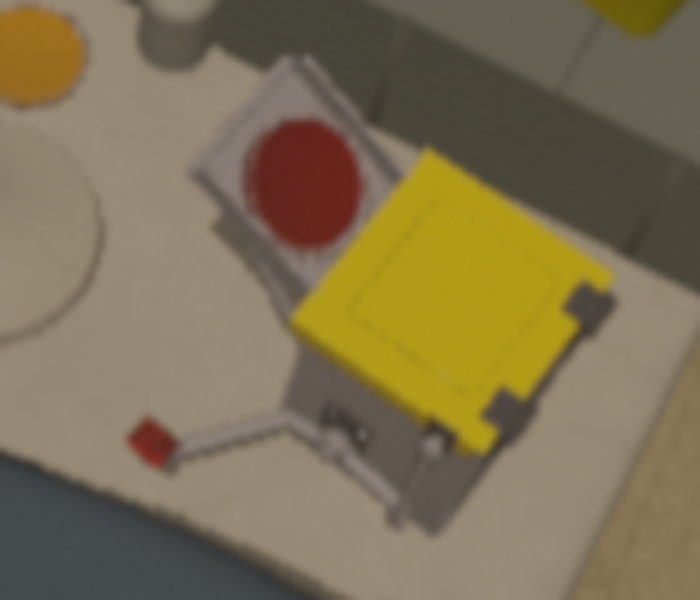

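The pad is at about (0.381,-0.270,0.107). The lid gives a yaw of 78.5°, which matches the hopper geometry: the pad is at (99,165) mm in the hopper frame, against a nominal (104,165). I'll go above the pad with the fingers closed and check.

Run:
```python
from h import *
from scipy.spatial.transform import Rotation as Ro
bot.close(20)
a=np.radians(78.5); y=np.array([np.cos(a),np.sin(a),0]); z=np.array([0,0,-1.])
q0=np.array(bot.read_joint_positions()); best=None
for s in(1,-1):
    rv=Ro.from_matrix(np.c_[np.cross(s*y,z),s*y,z]).as_rotvec(); q=bot.inverse_kinematics([.381,-.270,.19],rv)
    if q is not None and (best is None or abs(np.array(q)-q0).max()<best[0]): best=(abs(np.array(q)-q0).max(),rv)
np.save("rv.npy",best[1]); print(best)
bot.reach([.381,-.270,.19],best[1]); bot.move_straight([.381,-.270,.155],vel=.1)
print(bot.read_eef_pos(),bot.read_contact_force(),bot.read_clock(),bot.read_gripper_width())
I,_=bot.read_camera("wrist"); cv2.imwrite("pics/w1.png",I)
I,_=bot.read_camera("top"); cv2.imwrite("pics/t2.png",cv2.resize(I[150:300,290:470],None,fx=4,fy=4))
```

```text
(np.float64(1.139032988239807), array([ 3.12578579, -0.31475008,  0.        ]))
[ 0.38059318 -0.27021412  0.15473556] [ 0.66373009 -0.01397385 -0.29815087] 4.0333 1.5885435174563453e-05
```

View pics/w1.png

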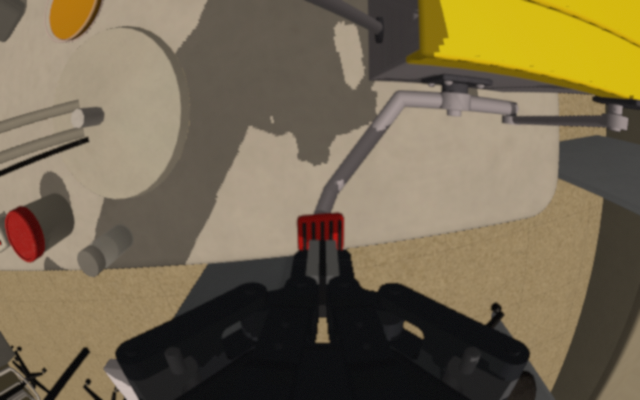

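View pics/t2.png

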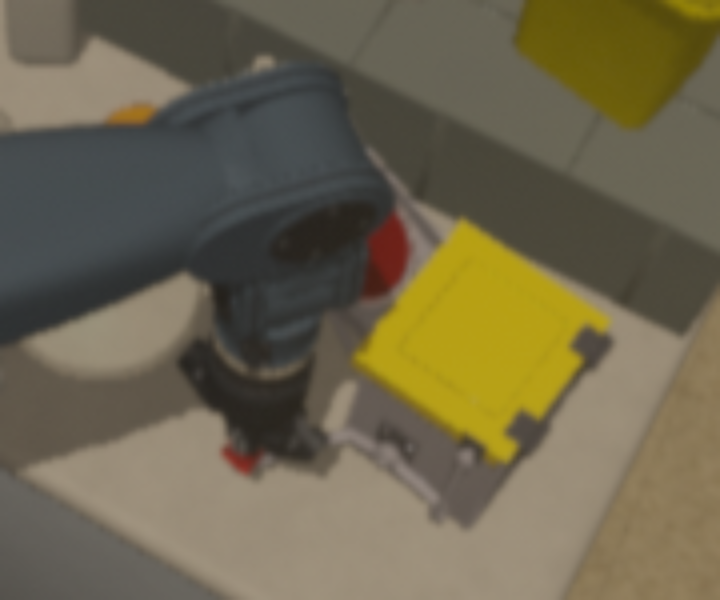

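The wrist view shows the fingertips at about (322,250), lined up over the red pad at (320,232). I'll press in stages with a force stop.

Run:
```python
from h import *
c=bot.camera_info("wrist"); f=200/np.tan(np.radians(c["fov_y"])/2)
for X in([.3805,-.2704,.107],[.3805,-.2704,.130]):
    p=np.array(c["R"])@X+c["t"]; th=np.arctan2(np.hypot(p[0],p[1]),p[2]); r=f*th/np.hypot(p[0],p[1]); print((c["cx"]+r*p[0],c["cy"]+r*p[1]))
x,y=.381,-.270
for z,v,fs in((.136,.05,8),(.105,.03,16),(.094,.02,18),(.078,.012,18)):
    s=bot.move_straight([x,y,z],vel=v,f_stop=fs)
    print(z,s,np.round(bot.read_eef_pos(),4),np.round(bot.read_contact_force(),1),bot.read_clock())
    if s and z>.08: break
```

```text
(np.float64(322.10727466988976), np.float64(238.61998543243826))
(np.float64(322.0985663437825), np.float64(257.0592758194789))
0.136 False [ 0.3808 -0.2697  0.1356] [-1.2  0.7  0.2] 4.6667
0.105 False [ 0.3822 -0.2683  0.1066] [0.7 6.1 7.7] 5.85
0.094 False [ 0.3822 -0.2687  0.0956] [0.9 5.7 7.6] 6.55
0.078 True [ 0.3821 -0.2693  0.09  ] [-1.2  3.5  7.9] 7.3833
```

Run:
```python
from h import *
p=bot.read_eef_pos()
s=bot.move_straight([.382,-.269,.080],vel=.006,f_stop=10)
print(s,np.round(bot.read_eef_pos(),4),np.round(bot.read_contact_force(),1),bot.read_clock())
bot.sleep(1.2)
print(np.round(bot.read_eef_pos(),4),np.round(bot.read_contact_force(),1),bot.read_clock())
I,_=bot.read_camera("top"); a=cv2.resize(I[150:300,330:470],None,fx=2.6,fy=2.6)
J,D=bot.read_camera("wrist"); b=cv2.resize(J,None,fx=.68,fy=.68)
o=np.zeros((400,800,3),np.uint8); o[:390,:364]=a; o[:272,364:799]=b[:272,:435]; cv2.imwrite("pics/c3.png",o)
print(bot.spot_in("top","plate_mid")[:2])
```

```text
True [ 0.3821 -0.2692  0.0901] [-2.3  1.8  7.9] 7.9833
[ 0.3821 -0.2692  0.0903] [-1.5  1.5  7.7] 9.1833
[{'box': [394.9, 243.0, 406.4, 257.4], 'p': 0.57}]
```

View pics/c3.png

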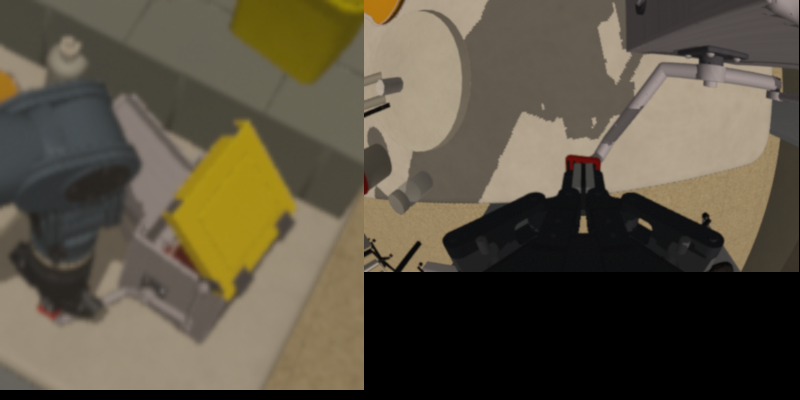

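The lid is open, the red plate is inside the bin at crop (175,250), and the chute is empty. I'll confirm the lid height, then ease the lever up slowly.

Run:
```python
from h import *
I,D=bot.read_camera("top"); P=cloud("top",D); H=cv2.cvtColor(I,cv2.COLOR_BGR2HSV)
m=np.zeros((400,640),bool); m[195:275,385:448]=1
q=P[m&(abs(H[...,0].astype(int)-28)<6)&(H[...,1]>150)]; zt=np.percentile(q[:,2],98); print("lid top",zt,len(q))
red=((H[...,0]<8)|(H[...,0]>172))&(H[...,1]>110)&m; print("plate",np.median(P[red],0),red.sum(),np.ptp(P[red],0))
if zt>.275:
    bot.move_straight([.382,-.269,.142],vel=.015)
    print(np.round(bot.read_eef_pos(),4),np.round(bot.read_contact_force(),1),bot.read_clock())
    bot.move_straight([.382,-.269,.22],vel=.08); bot.reach([.30,-.33,.28],np.load("rv.npy")); bot.sleep(.5)
    print(np.round(bot.read_contact_force(),1),bot.read_clock())
    I,D=bot.read_camera("top"); cv2.imwrite("pics/t4.png",cv2.resize(I[150:300,290:470],None,fx=4,fy=4))
    P=cloud("top",D); H=cv2.cvtColor(I,cv2.COLOR_BGR2HSV); q=P[m&(abs(H[...,0].astype(int)-28)<6)&(H[...,1]>150)]; print("lid",np.percentile(q[:,2],[5,50,98]))
```

```text
lid top 0.28945622190600356 1818
plate [ 0.52326745 -0.38724801  0.05332952] 18 [0.6428677  0.03499591 1.39386925]
[ 0.382 -0.269  0.142] [-0.   0.1 -0.4] 13.1083
[-0.6 -0.6  0.4] 15.275
lid [0.17764915 0.18362984 0.19148193]
```

View pics/t4.png

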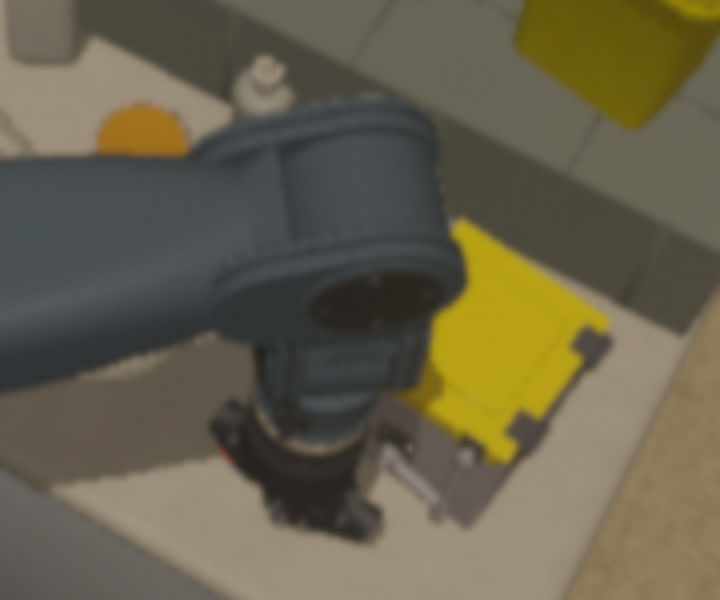

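The lid is shut at 0.184 m, the same height as at the start. The hand is clear and the plate was seen inside the bin at z about 0.05 m, so I'm handing in.

```bash
python3 -c "
from station import bot
print(bot.finish_job())"
```

```text
the job is handed in; nothing more can be done
None
```

The job is handed in: I pressed the lever to its stop, saw the plate inside the bin, eased the lid shut at about 15 mm/s, and took the hand clear with no contact force left; the judge's verdict was not shown.

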